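# Level the crepe griddle

### The job

The crepe griddle leans, so batter would run to one side. Lay the yellow spirit level gently across the middle of the black plate, pointing at the levelling foot, and let go of it; then turn the foot's black knob until the bubble stands between the two lines. As the last check press the level down onto the plate with about a kilo of push and finish while still pressing, with the bubble still between the lines and the other things on the worktop left where they are.

Things in the scene. Friction and masses are not known exactly. Their poses are not given: they have to be found in the camera images.
- level: yellow spirit level, a beam 180 mm long (its x), 22 mm wide (its y), 30 mm high, 0.25 kg; origin: centre of its underside, z up. It starts lying on its base on the worktop to the right of the griddle. The vial lies along x at mid length under a clear cover; the whole top is flat and may be pressed anywhere. Either end may point at the foot
- bubble (a joint): pale bubble (12 mm long) in the level's green vial: distance of its centre from mid vial (m), positive along the level's +x, -0.018 to 0.018. It floats to the high end, 0.7 mm per milliradian of slope along the level, and settles within 1 s. Two black lines lie 8.5 mm either side of mid vial, so it stands between them within 2.5 mm of 0
- plate_center (a point): centre of the upper face of the griddle's round black plate (272 mm diameter, about 66 mm above the worktop). z is the plate's upward normal and leans with it; x runs from the griddle's front (dial) to its back; -y points at the levelling foot. The griddle stands on two fixed feet on its +y side and on the levelling foot; it leans only along y and does not slide
- griddle_top: the leaning griddle itself: round steel housing 284 mm in diameter, plate, and a bracket (top 36 mm high, rib and boss 46 mm) out to the levelling foot. Origin on the worktop midway between the two fixed feet, 120 mm from the plate's centre toward +y; axes as plate_center
- foot_grip (a point): on the upright axis of the levelling foot's fluted round black knob (36 mm diameter, 60 to 84 mm above the worktop), 72 mm up; 215 mm from the plate's centre toward its -y. The foot starts too low: turn clockwise seen from above by 2.3 to 4.1 rad; each radian brings the bubble about 3.3 mm toward the foot. Its height stays the same; it stays where left, friction 0.06 N m
- turner: wooden turner lying flat beyond the level, 298 x 61 x 15 mm, origin under its middle; leave alone
- fork_1: steel fork lying flat, 200 x 27 x 14 mm, beyond the turner; leave alone
- fork_2: steel fork lying flat, 200 x 27 x 14 mm, at the left by the mug; leave alone
- mug: white mug upside down at the left, 86 x 114 x 94 mm; leave alone
- shaker: shaker standing behind, 44 mm diameter, 90 mm high; leave alone

How it is judged:
By the outcome, as a careful person would: the job done as asked, in the order asked, and still so for the second after the job is handed in, while the arm keeps its last pose, push and grip.
It also fails if it takes over 72 s, if anything falls off the work surface, if the arm or the gripper's body presses on something with over 40 N, if the wrist force passes 120 N, or if a joint passes its speed limit or range.

### The arm

A 6-joint arm with a two-finger parallel gripper is mounted at the origin on a cart in front of the work surface, level with it; the furniture and walls round the work are solid. World frame = base frame: x ahead of the robot, y to its left, z up, the work surface at z = 0. Lengths are in m, angles in rad, forces in N, time in s.
With the tool pointing down it reaches from about 0.3 to 0.775 m from the base axis. Payload 14.6 kg.
Tool frame: the origin (TCP) lies at the very end of the fingers, on their centre line; the grasp point (between the pads) lies 19 mm behind it; z points along the fingers, y is the line along which they close (so a half turn about z gives the same grasp; the last joint's range is limited). The gripper opens to 94 mm and grips with 3 to 60 N. Pads are 16 mm wide; open, the fingers measure 119 mm over their backs; the gripper's body (75 mm by 177 mm) begins 78 mm behind the grasp point.
Start: joints at [1.163, 0.3, 1.521, -0, 1.321, -0.067], TCP at [0.184, 0.518, 0.205] pointing down, gripper open.
Joint ranges: [-3.03, 3.03], [-0.79, 2.21], [0.23, 2.52], [-1.04, 4.18], [0, 3.07], [-2.55, 2.55]. Speed limits (rad/s): [2.22, 2.22, 2.57, 3.14, 3.14, 3.14].

### API

Orientations are given as [roll, pitch, yaw] about the fixed x, y, z axes, in that order (R = Rz(yaw) Ry(pitch) Rx(roll)).
In Python, from station import ctrl, camera, camera_info, finder gives the robot as it stands.
- The arm moves only by the tool carry_out, never from a script. Its argument "motion" is a list of rows, each a list of 2 entries, a list of its own where there are three numbers: the shift along the tool's x, y, z as a fraction of full scale, then the turn about the tool's z as a fraction of full scale. A call has 1 to 12 rows; each row is the pose to reach, as a shift and turn from the pose commanded when the call began, along the tool's axes at that moment, turning the shorter way round; what a row does not reach only later rows make up. Full scale, the value 1, is 200 mm for a shift and 360 degrees for a turn. A row lasts 1/10 s, in which the tool goes at most 50 mm and 8.59 degrees, less where a joint would pass 70% of its speed; a pose out of reach is approached as far as the arm can. A call with a number of a shift or a turn outside -1 to 1 is refused whole. A call with a gripper value outside its range is refused whole. "hand" is the closure, from -1 (fully open) to 1 (shut), set as the call begins (left out, the last holds). The fingers move at their own pace and stop on an object; "force" is the grip in N (left out, the last holds). Time passes only in rows, so rows that repeat a pose let the fingers close. It gives the time, the measured TCP pose, the force, the opening and the grip force at its end, in the units of the state.
- ctrl.get_obs(): the state, without advancing time (a new reading comes with each control period).
- camera(name): name is "scene" or "top" or "wrist"; returns (picture, depth): 420x560x3 uint8, blue, green, red; 420x560 float32, m along the optical axis (not along the pixel's ray), 0 where there is no reading.
- camera_info(name): a dict with "camera_matrix" (3x3 intrinsics, pixels), "origin" and "attitude" of the camera in the world. Camera axes: x right, y down, z forward; pixel columns grow to the right and rows downward; lengths in m; the calibration is good to about 2 mm. The wrist camera is an equidistant fisheye: a pixel r from the principal point sees the ray r / f radians off the axis. A picture is of the moment at which its call begins: read the wrist's pose just before it. camera_info takes no time and is no camera call; for the wrist camera it gives the pose at the moment of the call.
- ctrl.hand_in(): hands the job in; it is judged then, once.
Trained networks look in the newest picture that a camera, given by its name, has taken for a name from the list of things; names that differ only in an ending like _2 or _b are one class to them, and where a whole thing is asked for, a point or a joint stands for the part that bears it (a point fixed in the world has none). Each returns a list of dicts, best first, with "conf" (0 to 1); they miss things now and then, are a little off and sometimes report something else, mostly with a low value. They report only what shows in the picture. A call takes as long as a camera call.
- finder.boxes_of(camera, query): "location" ([column, row] in pixels, amid what is visible of it).
- finder.cut_out(camera, query): "mask" (420x560 bool, what is visible of it) and "location" ([column, row] in pixels, amid what is visible of it).
- finder.pinpoint(camera, query): "location" ([column, row] in pixels: a listed point, or the origin of a listed thing).
The state is a dict: "time_s": time; "qpos": joint angles; "joint_vel": joint speeds; "tau": joint torques, N m; "ee_pos": TCP position; "eef_rot": TCP orientation; "force": force on the tool from outside, world axes, zero at the start; "moment": the same for the moment, N m; "grip_width": finger opening in m; "grip_force": force on a finger pad.
Only numpy, scipy, OpenCV 4.12 (cv2) and the standard library are available. Lean on these libraries where they do the work, as an engineer would, in place of code of your own. Each camera call takes 0.05 s, during which the arm holds its last target. There are 200 camera calls.

## Working session

There is one attempt and no reset: what is moved stays moved. The work goes in short steps, Python scripts to look and compute and a tool call to move; the robot and the scene stay as the last step left them, time stands still between calls to the robot, and variables do not carry over. Pictures are saved under pics/ and viewed, at most 12 in all, crops included, and the job is handed in when it is done.

Besides the shell and the picture viewer there is one more tool, called after "Call:" in YAML: its name, and indented under it one key for each argument. carry_out: Moves the arm, as the interface text tells. Its arguments: {"type":"object","properties":{"motion":{"type":"array","items":{"type":"array"}},"hand":{"type":"number"},"force":{"type":"number"}},"required":["motion"]}

```bash
mkdir -p pics; ls; python3 - <<'E'
from station import ctrl,camera,camera_info,finder
import cv2,numpy as np
o=ctrl.get_obs();print({k:np.round(v,3) for k,v in o.items()})
a,d=camera("scene");b,_=camera("top")
cv2.imwrite("pics/s.png",a);cv2.imwrite("pics/t.png",b)
for c in("scene","top"):
  i=camera_info(c);print(c,{k:np.round(v,3) for k,v in i.items()})
  for q in("level","plate_center","foot_grip","bubble","griddle_top"):
    print(q,[(np.round(r["location"],1),round(r["conf"],2)) for r in finder.pinpoint(c,q)[:3]])
E
```

```text
pics
{'time_s': np.float64(0.0), 'qpos': array([ 1.163,  0.3  ,  1.522, -0.   ,  1.321, -0.067]), 'joint_vel': array([ 0.   , -0.001,  0.002,  0.001,  0.001, -0.   ]), 'tau': array([ 0.0000e+00, -5.3181e+01, -3.5273e+01,  7.1000e-02,  2.5000e-02,
       -0.0000e+00]), 'ee_pos': array([0.184, 0.518, 0.205]), 'eef_rot': array([-3.14 , -0.   ,  2.801]), 'force': array([-0.004,  0.186,  0.774]), 'moment': array([0.014, 0.024, 0.008]), 'grip_force': np.float64(0.0), 'grip_width': np.float64(0.094)}
scene {'camera_matrix': array([[443.594,   0.   , 277.925],
       [  0.   , 443.594, 209.179],
       [  0.   ,   0.   ,   1.   ]]), 'origin': array([-0.122, -0.689,  0.868]), 'attitude': array([-2.228, -0.019, -0.774])}
level [(array([353.5, 334.7]), 0.81)]
plate_center [(array([254.9, 221.1]), 0.69)]
foot_grip [(array([307. , 256.4]), 0.45)]Traceback (most recent call last):
  File "<stdin>", line 9, in <module>
ValueError: it knows: foot_grip, fork, griddle_top, level, mug, plate_center, shaker, turner
```

```bash
cat > h.py <<'E'
from station import ctrl,camera,camera_info,finder
import cv2,numpy as np
from scipy.spatial.transform import Rotation as R
def ray(c,p,i=None):
    i=i or camera_info(c);K=np.array(i["camera_matrix"])
    x=(p[0]-K[0,2])/K[0,0];y=(p[1]-K[1,2])/K[1,1]
    if c=="wrist":
        t=np.hypot(x,y);s=np.sinc(t/np.pi);v=np.array([x*s,y*s,np.cos(t)])
    else: v=np.array([x,y,1.])
    A=np.array(i["attitude"]);M=A if A.shape==(3,3) else R.from_euler("xyz",A).as_matrix()
    return np.array(i["origin"]),M@v
def atz(c,p,z,i=None):
    o,v=ray(c,p,i);return o+v*(z-o[2])/v[2]
def tri(rs):
    A=0;b=0
    for o,v in rs:
        v=v/np.linalg.norm(v);P=np.eye(3)-np.outer(v,v);A=A+P;b=b+P@o
    return np.linalg.solve(A,b)
E
python3 - <<'E'
from h import *
print(camera_info("top"))
camera("scene");camera("top")
for q in("level","plate_center","foot_grip","griddle_top","mug","shaker","turner","fork"):
  r={}
  for c in("scene","top"):
    l=finder.pinpoint(c,q);print(q,c,[(np.round(x["location"],1),round(x["conf"],2)) for x in l[:3]])
    if l:r[c]=l[0]["location"]
  if len(r)==2: print("   tri",np.round(tri([ray(c,p) for c,p in r.items()]),4))
E
```

```text
{'camera_matrix': array([[507.99030116,   0.        , 285.36357066],
       [  0.        , 507.99030116, 213.96710799],
       [  0.        ,   0.        ,   1.        ]]), 'origin': array([0.50713559, 0.00648987, 1.39062425]), 'attitude': array([-3.08270976e+00, -2.51003714e-03, -1.59662788e+00])}
level scene [(array([355.1, 330.5]), 0.75)]
level top [(array([419. , 251.5]), 0.6)]
   tri [ 0.477  -0.3598  0.0059]
plate_center scene [(array([253.6, 219.9]), 0.68)]
plate_center top [(array([269.6, 234.7]), 0.55)]
   tri [0.5282 0.0467 0.0726]
foot_grip scene [(array([303. , 257.8]), 0.51)]
foot_grip top [(array([350.2, 236.9]), 0.44)]
   tri [ 0.5158 -0.1598  0.0772]
griddle_top scene [(array([230.5, 218.8]), 0.94)]
griddle_top top [(array([218.6, 228.2]), 0.69)]
   tri [ 0.5531  0.1893 -0.0212]
mug scene [(array([161.1, 200.7]), 0.93), (array([303.8, 256.2]), 0.44)]
mug top [(array([141.5, 276.5]), 0.69)]
   tri [0.429  0.3961 0.0009]
shaker scene [(array([351.4, 228.1]), 0.52)]
shaker top [(array([328.4, 149.8]), 0.6)]
   tri [ 0.7622 -0.1224  0.0112]
turner scene [(array([402.9, 284.4]), 0.84)]
turner top [(array([417.6, 178.4]), 0.86)]
   tri [ 0.6753 -0.3608  0.0173]
fork scene [(array([396.2, 262.4]), 0.78), (array([185.4, 216.5]), 0.52)]
fork top [(array([181.2, 268.5]), 0.66), (array([390.2, 150.9]), 0.63)]
   tri [ 0.5306 -0.0639  0.2092]
```

View pics/s.png

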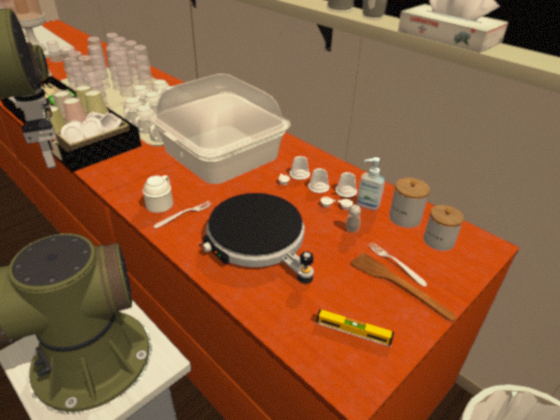

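View pics/t.png

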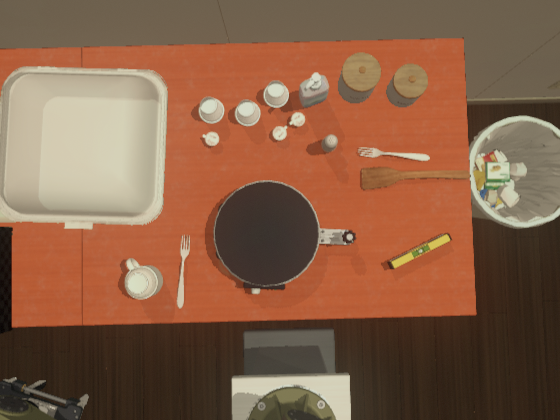

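The pictures show the level at about (419,251) in top, lying a little askew. The plate is centred at about (267,233) and the knob at (349,237). Next I refine these with masks.

```bash
python3 - <<'E'
from h import *
a,d=camera("top");s,_=camera("scene")
def yel(im):
    h=cv2.cvtColor(im,cv2.COLOR_BGR2HSV);return h
for c,q in(("top","level"),("top","foot_grip"),("scene","foot_grip"),("top","plate_center"),("top","griddle_top")):
    for m in finder.cut_out(c,q)[:1]:
        M=m["mask"].astype(np.uint8);ys,xs=np.nonzero(M)
        r=cv2.minAreaRect(np.stack([xs,ys],1).astype(np.float32));print(c,q,round(m["conf"],2),np.round(m["location"],1),r,xs.min(),xs.max(),ys.min(),ys.max())
        if q=="level":
            bx=cv2.boxPoints(r);print(np.round([atz(c,p,0.028) for p in bx],4), "ctr",atz(c,r[0],.028))
            e=[];p=[(bx[i]+bx[(i+1)%4])/2 for i in range(4)];p=[atz(c,x,.028) for x in p]
            print("sides",np.linalg.norm(p[0]-p[2]),np.linalg.norm(p[1]-p[3]),[np.arctan2(*(p[k]-p[k+2])[1::-1]) for k in(0,1)])
        if q=="griddle_top" or q=="plate_center": print(d[ys,xs].min(),np.median(d[ys,xs]))
# plate: black pixels near centre
g=cv2.cvtColor(a,cv2.COLOR_BGR2GRAY);hs=cv2.cvtColor(a,cv2.COLOR_BGR2HSV)
m=((g<60)).astype(np.uint8);m[:, :150]=0;m=cv2.morphologyEx(m,cv2.MORPH_OPEN,np.ones((9,9)))
n,l,st,ce=cv2.connectedComponentsWithStats(m);k=l[233,267];cn,_=cv2.findContours((l==k).astype(np.uint8),0,1)
e=cv2.fitEllipse(max(cn,key=cv2.contourArea));print("plate",st[k],e,atz("top",e[0],.066))
# plate tilt from depth
ys,xs=np.nonzero(l==k);i=camera_info("top");M=R.from_euler("xyz",i["attitude"]).as_matrix();K=i["camera_matrix"]
P=np.stack([(xs-K[0,2])/K[0,0],(ys-K[1,2])/K[1,1],np.ones(len(xs))],1)*d[ys,xs][:,None];P=P@M.T+i["origin"]
c=np.linalg.lstsq(np.c_[P[:,:2]-P[:,:2].mean(0),np.ones(len(P))],P[:,2],rcond=None)[0];print("plane",c,P.mean(0))
f=atz("top",(349.5,237),.084);print("knob",f, atz("scene",(303,257.8),.072))
E
```

```text
top level 0.81 [417.9 248.9] ((419.1000671386719, 250.1999969482422), (9.391485214233398, 67.9764633178711), 63.43495178222656) 388 450 233 268
[[ 0.4539 -0.2663  0.028 ]
 [ 0.5309 -0.4326  0.028 ]
 [ 0.5081 -0.4429  0.028 ]
 [ 0.4313 -0.2767  0.028 ]] ctr [ 0.48100103 -0.35446463  0.028     ]
sides 0.02494648354623774 0.1831441761085156 [np.float64(0.42659853328213154), np.float64(-1.1373200766670617)]
top foot_grip 0.6 [394.1 178.2] ((415.4965515136719, 173.95864868164062), (22.256189346313477, 108.62349700927734), 85.2363510131836) 362 470 166 189
scene foot_grip 0.76 [304.5 255.1] ((305.5, 260.5), (17.0, 13.0), 90.0) 299 312 252 269
top plate_center 0.95 [270.5 236. ] ((272.0661926269531, 229.96754455566406), (107.56919860839844, 118.53192138671875), 53.5836181640625) 213 345 180 293
0.0 1.3262637
top griddle_top 0.95 [266.4 235.2] ((271.25006103515625, 234.25001525878906), (115.25840759277344, 110.30865478515625), 45.0) 213 345 179 293
0.0 1.3263437
plate [ 216  183   95  101 7739] ((263.5497741699219, 233.45654296875), (94.52449035644531, 102.63652038574219), 170.52047729492188) [0.53571227 0.0592901  0.066     ]
plane [-0.03602702 -0.06666055  0.07098599] [0.53576259 0.05874937 0.07098599]
knob [ 0.52052787 -0.16205919  0.084     ] [ 0.51443005 -0.1517754   0.072     ]
```

Call:
carry_out:
  motion:
    - [[-0.9,-0.745,-0.5],0.1958]
    - [[-0.9,-0.745,-0.5],0.1958]
    - [[-0.9,-0.745,-0.5],0.1958]
    - [[-0.9,-0.745,-0.5],0.1958]
    - [[-0.9,-0.745,-0.5],0.1958]
    - [[-0.9,-0.745,-0.5],0.1958]
    - [[-0.9,-0.745,-0.5],0.1958]
    - [[-0.9,-0.745,-0.5],0.1958]
    - [[-0.9,-0.745,-0.5],0.1958]
    - [[-0.9,-0.745,-0.5],0.1958]

```text
time_s: 2.5
ee_pos: [0.3037, 0.3177, 0.3055]
eef_rot: [3.141, -0.0, 1.57]
force: [0.3, -0.3, 0.7]
grip_width: 0.0939
grip_force: 0.0
```

Call:
carry_out:
  motion:
    - [[-1,0.6,0],0]
    - [[-1,0.6,0],0]
    - [[-1,0.6,0],0]
    - [[-1,0.6,0],0]
    - [[-1,0.6,0],0]
    - [[-1,0.6,0],0]

```text
time_s: 3.1
ee_pos: [0.4249, 0.115, 0.3052]
eef_rot: [-3.141, 0.001, 1.568]
force: [-0.0, 0.6, -0.9]
grip_width: 0.0942
grip_force: 0.0
```

```bash
python3 - <<'E'
from h import *
o=ctrl.get_obs();print(o["time_s"],o["qpos"],o["ee_pos"]);i=camera_info("wrist");print(i)
a,d=camera("wrist");cv2.imwrite("pics/w1.png",a)
for q in("plate_center","foot_grip","level"):
    l=finder.pinpoint("wrist",q);print(q,[(np.round(x["location"],1),round(x["conf"],2),np.round(atz("wrist",x["location"],{"plate_center":.066,"foot_grip":.072,"level":0}[q],i),4)) for x in l[:2]])
E
```

```text
3.1 [ 1.81304585e-01 -1.22314013e-02  1.64722110e+00 -4.53404653e-04
  1.50696790e+00  1.84071207e-01] [0.42489995 0.11497705 0.30521075]
{'camera_matrix': array([[325.1922621 ,   0.        , 275.29811627],
       [  0.        , 325.1922621 , 211.3539492 ],
       [  0.        ,   0.        ,   1.        ]]), 'origin': array([0.42543981, 0.19748126, 0.48434967]), 'attitude': array([ 2.85271502e+00,  5.44524919e-04, -3.97875362e-03])}
plate_center [(array([356. , 224.7]), 0.57, array([0.5367, 0.0534, 0.066 ]))]
foot_grip []
level [(array([301.3, 392.7]), 0.85, array([ 0.4786, -0.3515, -0.    ]))]
```

View pics/w1.png

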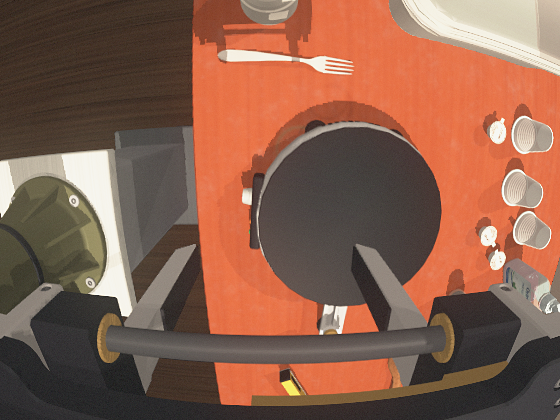

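Wrist view: plate centred at about (350,214), knob hidden behind the bar, bracket at (333,318) pointing down the image, level's end at (290,380). Moving on toward the level.

Call:
carry_out:
  motion:
    - [[-1,0.3,0],0]
    - [[-1,0.3,0],0]
    - [[-1,0.3,0],0]
    - [[-1,0.3,0],0]
    - [[-1,0.3,0],0]
    - [[-1,0.3,0],0]

```text
time_s: 3.9
ee_pos: [0.4837, -0.0822, 0.3052]
eef_rot: [-3.141, -0.0, 1.57]
force: [0.1, -0.1, 0.1]
grip_width: 0.094
grip_force: 0.0
```

Call:
carry_out:
  motion:
    - [[-0.8,0,0],0]
    - [[-0.8,0,0],0]
    - [[-0.8,0,0],0]
    - [[-0.8,0,0],0]
    - [[-0.8,0,0],0]

```text
time_s: 4.4
ee_pos: [0.4838, -0.2414, 0.3053]
eef_rot: [-3.141, -0.0, 1.571]
force: [-0.0, 0.3, -0.5]
grip_width: 0.0941
grip_force: 0.0
```

```bash
cat >> h.py <<'E'
def circ(c,im,i,c0,z,r0,r1,Rk,dark=True,ang=None):
    """edge points dark->bright radially between r0,r1 (m) on plane z; robust circle fit with radius free"""
    g=cv2.GaussianBlur(cv2.cvtColor(im,cv2.COLOR_BGR2GRAY),(3,3),0).astype(np.float32)
    K=np.array(i["camera_matrix"]);M=R.from_euler("xyz",i["attitude"]).as_matrix()
    def proj(P):
        q=(P-i["origin"])@M
        if c=="wrist":
            rr=np.hypot(q[:,0],q[:,1]);t=np.arctan2(rr,q[:,2]);u=q[:,:2]/rr[:,None]*t[:,None]
        else:u=q[:,:2]/q[:,2:]
        return u*K[0,0]+K[:2,2]
    pts=[];rs=np.linspace(r0,r1,80)
    for a in (np.linspace(-np.pi,np.pi,180,False) if ang is None else ang):
        P=np.c_[c0[0]+rs*np.cos(a),c0[1]+rs*np.sin(a),np.full(80,z)];u=proj(P).astype(np.float32)
        v=cv2.remap(g,u[:,0].copy(),u[:,1].copy(),1).ravel();dv=np.gradient(v)
        k=np.argmax(dv if dark else -dv)
        if dv[k]*(1 if dark else -1)>1 and 0<k<79: pts.append(P[k,:2])
    pts=np.array(pts)
    from scipy.optimize import least_squares
    s=least_squares(lambda p:np.hypot(*(pts-p[:2]).T)-p[2],[*c0[:2],Rk],loss="soft_l1",f_scale=.001)
    return s.x,len(pts),np.median(abs(s.fun))
E
python3 - <<'E'
from h import *
t,_=camera("top");i=camera_info("top")
for z in(.066,.07): print("plate top",z,circ("top",t,i,(.531,.05),z,.11,.155,.136))
o=ctrl.get_obs();print(o["time_s"],o["ee_pos"]);i=camera_info("wrist")
a,d=camera("wrist");cv2.imwrite("pics/w2.png",a);np.save("w2.npy",np.array([i],dtype=object),allow_pickle=True)
for q,z in(("plate_center",.066),("foot_grip",.072),("level",0)):
    l=finder.pinpoint("wrist",q);print(q,[(np.round(x["location"],1),round(x["conf"],2),np.round(atz("wrist",x["location"],z,i),4)) for x in l[:2]])
E
```

```text
plate top 0.066 (array([0.53709372, 0.05221598, 0.13412717]), 180, np.float64(0.0004993462909482771))
plate top 0.07 (array([0.53699835, 0.05199638, 0.13375464]), 180, np.float64(0.0005145126584043119))
4.45 [ 0.48389421 -0.24049525  0.30550529]
plate_center [(array([429., 212.]), 0.45, array([ 0.7074, -0.2832,  0.066 ]))]
foot_grip [(array([303.9, 118.2]), 0.71, array([ 0.5199, -0.1585,  0.072 ]))]
level [(array([272.7, 241.8]), 0.84, array([ 0.4798, -0.3527,  0.    ]))]
```

View pics/w2.png

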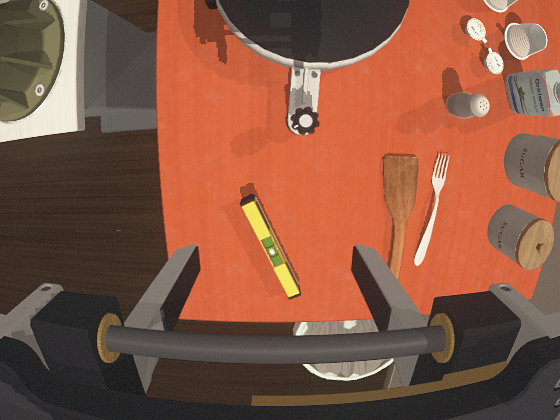

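Wrist view: knob at (304,121), bracket pointing from it to the plate, level from (247,198) to (293,295) with its vial at (271,250). Computing poses from two views.

```bash
python3 - <<'E'
from h import *
i=np.load("w2.npy",allow_pickle=True)[0];a=cv2.imread("pics/w2.png")
m={}
camera("wrist");camera("top");i=camera_info("wrist");L={}
for c in("wrist","top"):
    M=finder.cut_out(c,"level")[0]["mask"];ys,xs=np.nonzero(M)
    g=np.array([atz(c,p,.026,i if c=="wrist" else None)[:2] for p in zip(xs,ys)]).astype(np.float32)
    r=cv2.minAreaRect(g*1000);b=cv2.boxPoints(r)/1000
    e=max((b[1]-b[0],b[2]-b[1]),key=np.linalg.norm);print(c,r,"yaw",np.arctan2(e[1],e[0]))
    L[c]=finder.cut_out(c,"level")[0]["location"]
print("level tri",tri([ray("wrist",L["wrist"],i),ray("top",L["top"])]))
for q in finder.cut_out("wrist","foot_grip")[:2]:
    ys,xs=np.nonzero(q["mask"]);print(q["conf"],q["location"],xs.min(),xs.max(),ys.min(),ys.max())
    print(atz("wrist",q["location"],.072,i))
print("knob", atz("wrist",(304,121),.084,i),tri([ray("wrist",(304,121),i),ray("top",(349.5,237))]))
w=camera("wrist")[0]
print(circ("wrist",w,i,(.537,.052),.066,.12,.155,.136,ang=np.linspace(-np.pi+.5,-.5,80)))
E
```

```text
wrist ((478.8612060546875, -356.02587890625), (29.921710968017578, 187.28671264648438), 25.088130950927734) yaw -1.1329256Traceback (most recent call last):
  File "<stdin>", line 6, in <module>
IndexError: list index out of range
```

```bash
python3 - <<'E'
from h import *
i=camera_info("wrist")
print("level tri",tri([ray("wrist",(271,249),i),ray("top",(419.6,250.5))]),atz("wrist",(271,249),.03,i))
w=camera("wrist")[0]
for q in finder.cut_out("wrist","foot_grip")[:2]:
    ys,xs=np.nonzero(q["mask"]);print(q["conf"],q["location"],xs.min(),xs.max(),ys.min(),ys.max())
    print(atz("wrist",q["location"],.072,i))
print("knob", atz("wrist",(304,121),.084,i),tri([ray("wrist",(304,121),i),ray("top",(349.5,237))]))
print(circ("wrist",w,i,(.537,.052),.066,.12,.155,.136,ang=np.linspace(-np.pi+.5,-.5,80)))
print(ctrl.get_obs()["ee_pos"],ctrl.get_obs()["qpos"])
E
```

```text
level tri [ 0.47850587 -0.3575994   0.02134036] [ 0.47710628 -0.35396049  0.03      ]
0.89 [304.0, 120.6] 291 318 107 133
[ 0.51986378 -0.16303876  0.072     ]
knob [ 0.51882045 -0.16342819  0.084     ] [ 0.52039019 -0.16376075  0.06933893]
(array([0.53554266, 0.04784422, 0.13288186]), 80, np.float64(0.0002759153309643547))
[ 0.48354789 -0.24212184  0.30548375] [-5.31977734e-01  2.23496879e-01  1.38722804e+00  4.53917838e-05
  1.53084147e+00 -5.31852118e-01]
```

Call:
carry_out:
  motion:
    - [[-0.568,-0.0275,0.6],-0.0693]
    - [[-0.568,-0.0275,0.6],-0.0693]
    - [[-0.568,-0.0275,1],-0.0693]
    - [[-0.568,-0.0275,1],-0.0693]
    - [[-0.568,-0.0275,1],-0.0693]
    - [[-0.568,-0.0275,1],-0.0693]
    - [[-0.568,-0.0275,1],-0.0693]
    - [[-0.568,-0.0275,1],-0.0693]

```text
time_s: 5.8
ee_pos: [0.479, -0.356, 0.108]
eef_rot: [3.14, 0.003, 2.006]
force: [-0.3, -0.9, 0.4]
grip_width: 0.0937
grip_force: 0.0
```

```bash
python3 - <<'E'
from h import *
o=ctrl.get_obs();print(o["time_s"],o["ee_pos"],o["eef_rot"],o["qpos"])
a,_=camera("wrist");cv2.imwrite("pics/w3.png",a)
E
```

```text
5.8 [ 0.47901227 -0.35596542  0.10797669] [3.14010238e+00 3.04670341e-03 2.00642954e+00] [-7.00483103e-01  4.93196297e-01  1.48848206e+00  7.50065749e-05
  1.15652333e+00 -1.13614866e+00]
```

View pics/w3.png

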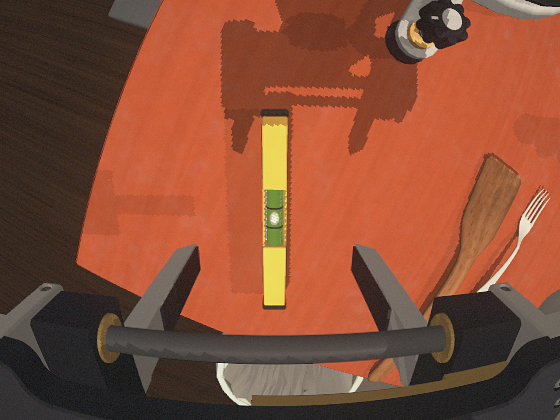

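The level lies along the image column 275, midway between the fingers (195 and 355), with its vial at (274,218). I descend and grip.

Call:
carry_out:
  motion:
    - [[0,0,0.25],0]
    - [[0,0,0.4],0]
    - [[0,0,0.5],0]
    - [[0,0,0.5],0]
    - [[0,0,0.5],0]

```text
time_s: 6.35
ee_pos: [0.4789, -0.3562, 0.0073]
eef_rot: [3.141, 0.002, 2.006]
force: [-0.2, -0.7, 0.0]
grip_width: 0.094
grip_force: 0.0
```

Call:
carry_out:
  motion:
    - [[0,0,0],0]
    - [[0,0,0],0]
    - [[0,0,0],0]
    - [[0,0,0],0]
    - [[0,0,0],0]
    - [[0,0,0],0]
    - [[0,0,0],0]
    - [[0,0,0],0]
  hand: 1
  force: 25

```text
time_s: 7.15
ee_pos: [0.478, -0.3559, 0.0054]
eef_rot: [-3.142, -0.0, 2.006]
force: [-0.2, -0.7, 0.8]
grip_width: 0.0331
grip_force: 0.0
```

Call:
carry_out:
  motion:
    - [[0,0,0],0]
    - [[0,0,0],0]
    - [[0,0,0],0]
    - [[0,0,0],0]
    - [[0,0,0],0]

```text
time_s: 7.65
ee_pos: [0.478, -0.3559, 0.0054]
eef_rot: [-3.142, -0.0, 2.006]
force: [-0.4, -0.4, -0.7]
grip_width: 0.0219
grip_force: 25.0
```

Call:
carry_out:
  motion:
    - [[0,0,-0.2],0]
    - [[0,0,-0.4],0]
    - [[0,0,-0.6],0]
    - [[0,0,-0.8],0]
    - [[0,0,-0.9],0]
    - [[0,0,-0.9],0]

```text
time_s: 8.25
ee_pos: [0.4787, -0.3565, 0.1882]
eef_rot: [3.14, 0.004, 2.006]
force: [-0.5, -0.8, -2.7]
grip_width: 0.022
grip_force: 25.0
```

Call:
carry_out:
  motion:
    - [[0.2,0.12,0],0.0823]
    - [[0.4,0.24,0],0.0823]
    - [[0.6,0.36,0],0.0823]
    - [[0.8,0.48,0],0.0823]
    - [[1,0.6,0],0.0823]
    - [[1,0.6,0],0.0823]
    - [[1,0.6,0],0.0823]
    - [[1,0.6,0],0.0823]

```text
time_s: 9.05
ee_pos: [0.5021, -0.1247, 0.1844]
eef_rot: [-3.14, -0.0, 1.488]
force: [0.8, -0.4, -2.8]
grip_width: 0.0219
grip_force: 25.0
```

Call:
carry_out:
  motion:
    - [[0.2,0.025,0],0]
    - [[0.4,0.05,0],0]
    - [[0.6,0.07,0],0]
    - [[0.8,0.09,0],0]
    - [[0.881,0.0975,0],0]
    - [[0.881,0.0975,0],0]
    - [[0.881,0.0975,0],0]

```text
time_s: 9.75
ee_pos: [0.5363, 0.0488, 0.185]
eef_rot: [-3.141, 0.0, 1.488]
force: [-0.6, 0.4, -2.5]
grip_width: 0.022
grip_force: 25.0
```

```bash
python3 - <<'E'
from h import *
o=ctrl.get_obs();print(o["time_s"],o["ee_pos"],o["eef_rot"],o["qpos"],o["force"])
a,_=camera("wrist");cv2.imwrite("pics/w4.png",a)
E
```

```text
9.75 [0.53634196 0.04875753 0.18499135] [-3.14089467e+00  4.34533288e-04  1.48803944e+00] [ 2.28267192e-02  2.92397225e-01  1.57948325e+00 -3.75357493e-04
  1.27045209e+00  1.05694942e-01] [-0.60217855  0.42230462 -2.47392797]
```

View pics/w4.png

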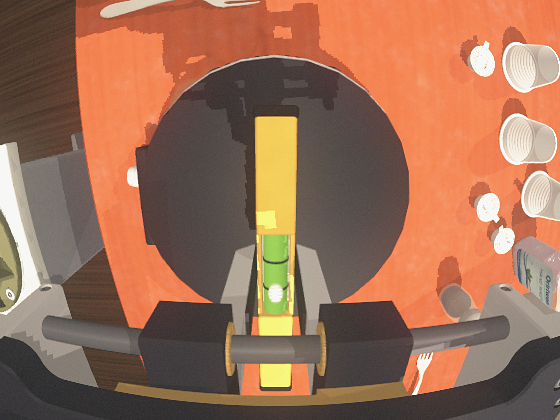

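Level held over the plate centre (275,185), one end toward the bracket. Now lowering, last part slowly.

Call:
carry_out:
  motion:
    - [[0,0.0,0.15],0]
    - [[0,0,0.3],0]
    - [[0,0,0.42],0]
    - [[0,0,0.5],0]
    - [[0,0,0.53],0]
    - [[0,0,0.53],0]
    - [[0,0,0.53],0]

```text
time_s: 10.5
ee_pos: [0.5368, 0.0495, 0.0804]
eef_rot: [3.14, -0.0, 1.488]
force: [-0.1, 0.4, -2.4]
grip_width: 0.0215
grip_force: 25.0
```

Call:
carry_out:
  motion:
    - [[0,0,0.005],0]
    - [[0,0,0.01],0]
    - [[0,0,0.01],0]

```text
time_s: 10.8
ee_pos: [0.5365, 0.0501, 0.0777]
eef_rot: [3.141, -0.0, 1.489]
force: [0.2, 0.0, -3.4]
grip_width: 0.0217
grip_force: 25.0
```

Call:
carry_out:
  motion:
    - [[0,0,0.005],0]
    - [[0,0,0.01],0]
    - [[0,0,0.01],0]

```text
time_s: 11.1
ee_pos: [0.5363, 0.0501, 0.0753]
eef_rot: [-3.141, 0.0, 1.489]
force: [0.3, -0.7, -2.9]
grip_width: 0.0221
grip_force: 25.0
```

Call:
carry_out:
  motion:
    - [[0,0,0.005],0]
    - [[0,0,0.005],0]

```text
time_s: 11.3
ee_pos: [0.5363, 0.0501, 0.0743]
eef_rot: [-3.141, 0.0, 1.489]
force: [-0.4, 0.9, -2.4]
grip_width: 0.0219
grip_force: 25.0
```

Call:
carry_out:
  motion:
    - [[0,0,0.005],0]
    - [[0,0,0.005],0]

```text
time_s: 11.5
ee_pos: [0.5363, 0.0501, 0.0733]
eef_rot: [-3.141, 0.0, 1.489]
force: [0.5, 0.2, -3.0]
grip_width: 0.0218
grip_force: 25.0
```

Call:
carry_out:
  motion:
    - [[0,0,0.005],0]
    - [[0,0,0.005],0]

```text
time_s: 11.7
ee_pos: [0.5363, 0.0501, 0.0723]
eef_rot: [-3.141, -0.0, 1.489]
force: [-0.6, -1.0, -2.4]
grip_width: 0.0218
grip_force: 25.0
```

Call:
carry_out:
  motion:
    - [[0,0,0.004],0]
    - [[0,0,0.004],0]

```text
time_s: 11.9
ee_pos: [0.5363, 0.0501, 0.0715]
eef_rot: [-3.141, 0.0, 1.489]
force: [-0.5, -0.0, -2.6]
grip_width: 0.0218
grip_force: 25.0
```

Call:
carry_out:
  motion:
    - [[0,0,0.003],0]
    - [[0,0,0.003],0]

```text
time_s: 12.1
ee_pos: [0.5364, 0.0501, 0.071]
eef_rot: [3.142, 0.0, 1.489]
force: [-0.3, 0.8, -2.1]
grip_width: 0.0219
grip_force: 25.0
```

Call:
carry_out:
  motion:
    - [[0,0,0.003],0]
    - [[0,0,0.003],0]

```text
time_s: 12.3
ee_pos: [0.5364, 0.0501, 0.0706]
eef_rot: [3.141, -0.0, 1.489]
force: [-0.4, -0.6, -0.2]
grip_width: 0.0225
grip_force: 25.0
```

Call:
carry_out:
  motion:
    - [[0,0,0.003],0]
    - [[0,0,0.003],0]

```text
time_s: 12.5
ee_pos: [0.5365, 0.05, 0.07]
eef_rot: [3.141, 0.0, 1.489]
force: [-1.0, -1.7, -0.2]
grip_width: 0.0216
grip_force: 25.0
```

Call:
carry_out:
  motion:
    - [[0,0,0],0]
    - [[0,0,0],0]
    - [[0,0,0],0]
    - [[0,0,0],0]
    - [[0,0,0],0]
    - [[0,0,0],0]
  hand: 0

```text
time_s: 13.1
ee_pos: [0.5364, 0.0501, 0.0698]
eef_rot: [-3.142, -0.0, 1.489]
force: [0.1, -0.1, -0.7]
grip_width: 0.047
grip_force: 0.0
```

Call:
carry_out:
  motion:
    - [[0,0,-0.1],0]
    - [[0,0,-0.3],0]
    - [[0,0,-0.5],0]
    - [[0,0,-0.6],0]
    - [[0,0,-0.6],0]
    - [[0,0,-0.6],0]
    - [[0,0,-0.6],0]
    - [[0,0,-0.6],0]
  hand: -1

```text
time_s: 13.9
ee_pos: [0.5359, 0.0501, 0.1886]
eef_rot: [-3.14, 0.0, 1.489]
force: [-0.3, -0.6, 0.9]
grip_width: 0.0936
grip_force: 0.0
```

```bash
python3 - <<'E'
from h import *
o=ctrl.get_obs();print(o["time_s"],o["ee_pos"],o["eef_rot"],o["qpos"],o["force"])
i=camera_info("wrist");a,_=camera("wrist");np.save("w5.npy",np.array([i],dtype=object))
cv2.imwrite("pics/w5raw.png",a);c=cv2.resize(a[100:310,180:380],None,fx=2,fy=2,interpolation=cv2.INTER_CUBIC)
cv2.imwrite("pics/w5.png",np.vstack([np.hstack([c,np.zeros((420,0,3),np.uint8)])]))
print(finder.pinpoint("wrist","level"),finder.boxes_of("wrist","level"))
E
```

```text
13.9 [0.53594301 0.05005575 0.18860239] [-3.13952431e+00  2.07750673e-04  1.48882656e+00] [2.50726739e-02 2.89327113e-01 1.57477018e+00 1.50499472e-05
 1.27957405e+00 1.07038321e-01] [-0.31876988 -0.56062586  0.92872213]
[{'location': [274.5, 202.7], 'conf': 0.78}] [{'location': [276.2, 199.3], 'conf': 0.79}]
```

View pics/w5.png

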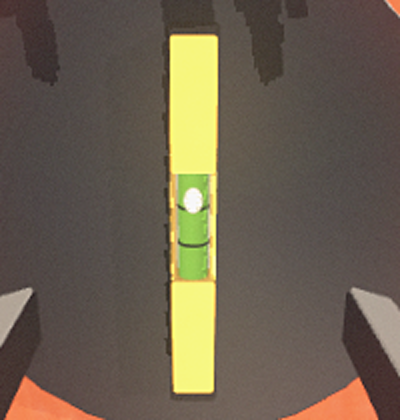

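In the crop the bubble is at (193,200) and the lines are at rows 209 and 245. That puts the bubble about 12.5 mm off centre, away from the foot, so the turn needed is about 3.8 rad. Going to the knob with joint 6 wound back.

Call:
carry_out:
  motion:
    - [[-0.2,0,-0.1],-0.025]
    - [[-0.4,0,-0.1],-0.05]
    - [[-0.6,0,-0.1],-0.075]
    - [[-0.8,0,-0.1],-0.1]
    - [[-1,0,-0.1],-0.125]
    - [[-1,0,-0.1],-0.15]
    - [[-1,0,-0.1],-0.175]
    - [[-1,0,-0.1],-0.2]
    - [[-1,0,-0.1],-0.225]
    - [[-1,0,-0.1],-0.25]
    - [[-1,0,-0.1],-0.283]
    - [[-1,0,-0.1],-0.283]

```text
time_s: 15.25
ee_pos: [0.52, -0.1492, 0.2096]
eef_rot: [3.141, -0.0, -3.01]
force: [-0.6, -0.5, 0.1]
grip_width: 0.0942
grip_force: 0.0
```

```bash
python3 - <<'E'
from h import *
o=ctrl.get_obs();print(o["time_s"],o["ee_pos"],o["eef_rot"],o["qpos"])
i=camera_info("wrist");a,_=camera("wrist")
cv2.imwrite("pics/w6.png",a)
for q in finder.cut_out("wrist","foot_grip")[:2]:
    ys,xs=np.nonzero(q["mask"]);print(q["conf"],q["location"],xs.min(),xs.max(),ys.min(),ys.max())
    print(atz("wrist",q["location"],.072,i),atz("wrist",[(xs.min()+xs.max())/2,(ys.min()+ys.max())/2],.075,i))
# bubble offset from w5
i=np.load("w5.npy",allow_pickle=True)[0];g=cv2.imread("pics/w5raw.png")
sub=g[185:245,268:285].astype(int);w=(sub.min(2)>190);ys,xs=np.nonzero(w);b=(xs.mean()+268,ys.mean()+185)
print("bub",b,w.sum(),"lines",[atz("wrist",p,.093,i)[:2] for p in((276.5,204.5),(276.5,222.5),b)])
E
```

```text
15.25 [ 0.5199643  -0.14923471  0.20958129] [ 3.14143009e+00 -2.92456070e-04 -3.01003608e+00] [-3.47211196e-01  2.76692381e-01  1.54105267e+00  9.85743035e-06
  1.32418207e+00 -2.04956648e+00]
0.68 [264.0, 199.1] 246 282 181 220
[ 0.51947208 -0.16164691  0.072     ] [ 0.52013165 -0.16146259  0.075     ]
0.34 [543.4, 209.4] 532 559 148 234
[0.48169704 0.20385448 0.072     ] [0.45699133 0.19477388 0.075     ]
bub (np.float64(276.1411764705882), np.float64(199.75294117647059)) 85 lines [array([0.53755881, 0.05710466]), array([0.5361953 , 0.04053868]), array([0.53759951, 0.06141175])]
```

View pics/w6.png

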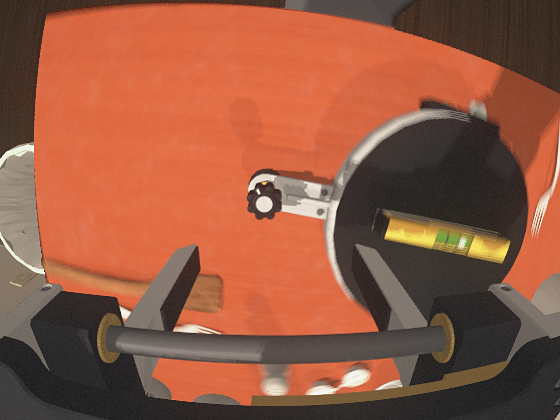

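The knob shows at (264,200), its world position agrees with before (0.5195,-0.162), and the level lies on the plate aimed at it. Descending with the fingers partly closed for clearance.

Call:
carry_out:
  motion:
    - [[0.011,-0.063,0.1],0]
    - [[0.011,-0.063,0.25],0]
    - [[0.011,-0.063,0.35],0]
    - [[0.011,-0.063,0.5],0]
    - [[0.011,-0.063,0.62],0]
    - [[0.011,-0.063,0.7],0]
    - [[0.011,-0.063,0.768],0]
    - [[0.011,-0.063,0.768],0]
    - [[0.011,-0.063,0.768],0]
  hand: -0.28

```text
time_s: 16.25
ee_pos: [0.5196, -0.1621, 0.0567]
eef_rot: [-3.141, 0.0, -3.018]
force: [0.1, -0.5, -0.1]
grip_width: 0.0598
grip_force: 0.0
```

Call:
carry_out:
  motion:
    - [[0,0,0],0]
    - [[0,0,0],0]
    - [[0,0,0],0]
    - [[0,0,0],0]
    - [[0,0,0],0]
    - [[0,0,0],0]
    - [[0,0,0],0]
  hand: 1
  force: 15

```text
time_s: 16.95
ee_pos: [0.5194, -0.1607, 0.0567]
eef_rot: [3.14, 0.0, -3.016]
force: [-2.0, 11.6, 6.2]
grip_width: 0.0355
grip_force: 15.0
```

Call:
carry_out:
  motion:
    - [[0,0.008,0],0]
    - [[0,0.008,0],0]
    - [[0,0.008,0],0]

```text
time_s: 17.25
ee_pos: [0.5194, -0.1605, 0.0567]
eef_rot: [-3.141, 0.001, -3.016]
force: [-1.4, 0.7, 5.9]
grip_width: 0.0352
grip_force: 15.0
```

Call:
carry_out:
  motion:
    - [[0,0,0],0.02]
    - [[0,0,0],0.04]
    - [[0,0,0],0.06]
    - [[0,0,0],0.06]

```text
time_s: 17.65
ee_pos: [0.5194, -0.1602, 0.0567]
eef_rot: [3.141, 0.001, 2.885]
force: [-1.0, 2.2, 6.3]
grip_width: 0.0358
grip_force: 15.0
```

Call:
carry_out:
  motion:
    - [[0,0,0],0.022]
    - [[0,0,0],0.044]
    - [[0,0,0],0.066]
    - [[0,0,0],0.088]
    - [[0,0,0],0.11]
    - [[0,0,0],0.132]
    - [[0,0,0],0.154]
    - [[0,0,0],0.176]
    - [[0,0,0],0.198]
    - [[0,0,0],0.22]
    - [[0,0,0],0.24]
    - [[0,0,0],0.24]

```text
time_s: 18.85
ee_pos: [0.5204, -0.1597, 0.0567]
eef_rot: [3.139, -0.001, 1.377]
force: [7.6, 7.9, 1.7]
grip_width: 0.036
grip_force: 15.0
```

Call:
carry_out:
  motion:
    - [[0,0,0],0.022]
    - [[0,0,0],0.044]
    - [[0,0,0],0.066]
    - [[0,0,0],0.088]
    - [[0,0,0],0.11]
    - [[0,0,0],0.132]
    - [[0,0,0],0.154]
    - [[0,0,0],0.176]
    - [[0,0,0],0.198]
    - [[0,0,0],0.22]
    - [[0,0,0],0.24]
    - [[0,0,0],0.24]

```text
time_s: 20.05
ee_pos: [0.521, -0.1606, 0.0568]
eef_rot: [3.141, -0.005, -0.131]
force: [11.3, 0.9, -2.3]
grip_width: 0.0355
grip_force: 15.0
```

Call:
carry_out:
  motion:
    - [[0,0,0],0.02]
    - [[0,0,0],0.04]
    - [[0,0,0],0.06]
    - [[0,0,0],0.068]
    - [[0,0,0],0.068]
    - [[0,0,0],0.068]
    - [[0,0,0],0.068]
    - [[0,0,0],0.068]
    - [[0,0,0],0.068]
    - [[0,0,0],0.068]

```text
time_s: 21.05
ee_pos: [0.5209, -0.1609, 0.0568]
eef_rot: [-3.14, -0.004, -0.553]
force: [11.9, -1.8, -2.9]
grip_width: 0.0356
grip_force: 15.0
```

```bash
python3 - <<'E'
from h import *
o=ctrl.get_obs();print(o["time_s"],o["ee_pos"],o["eef_rot"],o["qpos"],o["moment"])
a,_=camera("wrist");b,_=camera("top");c,_=camera("scene")
b=cv2.resize(b[150:290,200:380],None,fx=2.2,fy=2.2);c=cv2.resize(c[170:310,190:330],None,fx=2.2,fy=2.2)
print(a.shape,b.shape,c.shape)
o=np.zeros((600,800,3),np.uint8);cv2.imwrite("pics/w7raw.png",a)
o[:252,:336]=cv2.resize(a,(336,252));o[260:260+b.shape[0],:b.shape[1]]=b;o[260:260+c.shape[0],400:400+c.shape[1]]=c;cv2.imwrite("pics/w7.png",o)
E
```

```text
21.05 [ 0.52092559 -0.16089024  0.05679001] [-3.14026933 -0.00442857 -0.55334878] [-3.66980192e-01  4.56468359e-01  1.68046260e+00  5.70204311e-04
  1.00006469e+00  1.75685504e+00] [-0.31677719 -1.84217175  0.01052096]
(420, 560, 3) (308, 396, 3) (308, 308, 3)
```

View pics/w7.png

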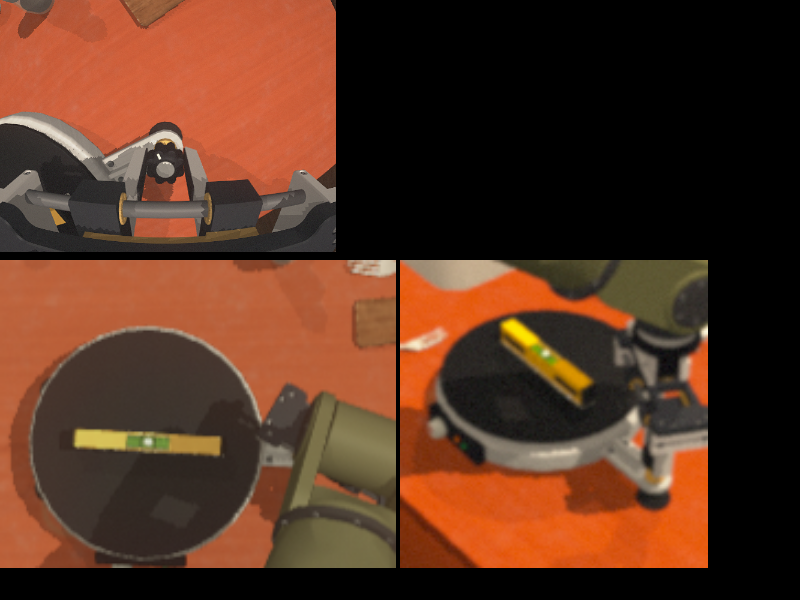

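Both outside views show the bubble near mid vial (top view about (148,441) in the collage). Now I release the knob, rise and swing back over the level.

Call:
carry_out:
  motion:
    - [[0,0,0],0]
    - [[0,0,0],0]
    - [[0,0,0],0]
    - [[0,0,0],0]
    - [[0,0,-0.15],0]
    - [[0,0,-0.35],0]
    - [[0,0,-0.55],0]
    - [[0,0,-0.75],0]
    - [[0,0,-0.75],0]
  hand: -0.28

```text
time_s: 22.1
ee_pos: [0.5208, -0.1611, 0.2117]
eef_rot: [-3.14, -0.008, -0.553]
force: [0.5, 0.6, 0.0]
grip_width: 0.06
grip_force: 0.0
```

Call:
carry_out:
  motion:
    - [[0,0,0],-0.0235]
    - [[0,0,0],-0.047]
    - [[0,0,0],-0.0705]
    - [[0,0,0],-0.094]
    - [[0,0,0],-0.1175]
    - [[0,0,0],-0.141]
    - [[0,0,0],-0.1645]
    - [[0,0,0],-0.188]
    - [[0,0,0],-0.2115]
    - [[0,0,0],-0.235]
    - [[0,0,0],-0.2585]
    - [[0,0,0],-0.282]
  hand: 1

```text
time_s: 23.3
ee_pos: [0.5189, -0.1604, 0.2053]
eef_rot: [-3.14, 0.0, 1.225]
force: [-0.0, 0.3, -0.9]
grip_width: 0.0003
grip_force: 0.0
```

Call:
carry_out:
  motion:
    - [[0.2,-0.055,0],-0.0235]
    - [[0.4,-0.11,0],-0.042]
    - [[0.6,-0.165,0],-0.042]
    - [[0.8,-0.22,0],-0.042]
    - [[0.819,-0.2215,0],-0.042]
    - [[0.819,-0.2215,0],-0.042]
    - [[0.819,-0.2215,0],-0.042]
    - [[0.819,-0.2215,0],-0.042]

```text
time_s: 24.1
ee_pos: [0.534, 0.0075, 0.206]
eef_rot: [-3.141, 0.0, 1.481]
force: [0.1, 0.1, 0.1]
grip_width: 0.0004
grip_force: 0.0
```

```bash
cat >> h.py <<'E'
def look(n):
    o=ctrl.get_obs();print(o["time_s"],o["ee_pos"],o["eef_rot"],o["force"])
    i=camera_info("wrist");a,_=camera("wrist");cv2.imwrite(f"pics/{n}raw.png",a)
    hs=cv2.cvtColor(a,cv2.COLOR_BGR2HSV);m=cv2.inRange(hs,(35,90,60),(85,255,255))
    k,l,st,ce=cv2.connectedComponentsWithStats(cv2.morphologyEx(m,cv2.MORPH_CLOSE,np.ones((9,9))))
    j=1+np.argmax(st[1:,4]);x,y,w,h,_=st[j];print("vial",st[j],ce[j])
    g=a[y:y+h,x:x+w];ys,xs=np.nonzero(g.min(2)>180);b=np.array((xs.mean()+x,ys.mean()+y)) if len(xs) else ce[j]
    print("bubble px",b,"prof",[int(v) for v in np.median(g[:,w//3:2*w//3].sum(2),1)])
    e=[atz("wrist",p,.093,i)[:2] for p in((x+w/2,y),(x+w/2,y+h),b)];print(np.round(e,4),"off mm (toward +y)",1000*(e[2][1]-(e[0][1]+e[1][1])/2))
    x0,y0=max(0,x-35),max(0,y-20);cv2.imwrite(f"pics/{n}.png",cv2.resize(a[y0:y+h+20,x0:x+w+35],None,fx=4,fy=4,interpolation=cv2.INTER_CUBIC))
    return y
E
python3 -c "
from h import *
look('w8')"
```

```text
24.1 [0.53399921 0.00745744 0.20598724] [-3.14121567e+00  1.15258921e-04  1.48111578e+00] [0.1337077  0.07480358 0.09003132]
vial [267 135  15  54 749] [273.60080107 161.25634179]
bubble px [274.34042553 160.92553191] prof [440, 455, 454, 463, 453, 456, 459, 455, 457, 459, 455, 458, 452, 460, 457, 464, 410, 252, 363, 459, 455, 650, 723, 745, 741, 742, 741, 742, 743, 727, 746, 729, 702, 515, 459, 397, 189, 463, 462, 454, 452, 457, 457, 455, 459, 454, 451, 455, 452, 454, 452, 451, 450, 450]
[[0.5395 0.074 ]
 [0.535  0.0246]
 [0.5372 0.0506]] off mm (toward +y) 1.274674707621458
```

View pics/w8.png

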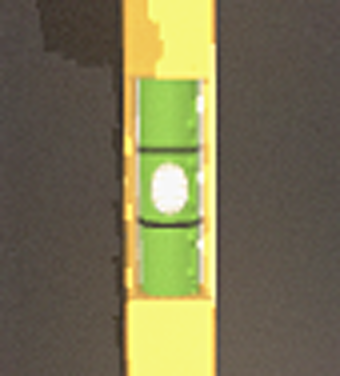

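Bubble centred: its rows 21–33 sit between the lines at 17 and 36. Now the press, fingers shut, 42 mm toward the foot so the vial stays in view.

Call:
carry_out:
  motion:
    - [[0,0,0.15],0]
    - [[0,0,0.3],0]
    - [[0,0,0.42],0]
    - [[0,0,0.48],0]
    - [[0,0,0.5],0]
    - [[0,0,0.51],0]
    - [[0,0,0.51],0]
    - [[0,0,0.51],0]

```text
time_s: 24.95
ee_pos: [0.5345, 0.0085, 0.1052]
eef_rot: [3.14, -0.0, 1.483]
force: [0.5, 1.1, -0.3]
grip_width: 0.0003
grip_force: 0.0
```

Call:
carry_out:
  motion:
    - [[0,0,0.005],0]
    - [[0,0,0.01],0]
    - [[0,0,0.01],0]

```text
time_s: 25.25
ee_pos: [0.5341, 0.0086, 0.1023]
eef_rot: [-3.142, 0.0, 1.483]
force: [0.1, -0.5, 0.6]
grip_width: 0.0004
grip_force: 0.0
```

Call:
carry_out:
  motion:
    - [[0,0,0.005],0]
    - [[0,0,0.005],0]

```text
time_s: 25.45
ee_pos: [0.5341, 0.0086, 0.1012]
eef_rot: [-3.141, -0.0, 1.483]
force: [-0.0, -0.2, 0.3]
grip_width: 0.0005
grip_force: 0.0
```

Call:
carry_out:
  motion:
    - [[0,0,0.005],0]
    - [[0,0,0.005],0]

```text
time_s: 25.65
ee_pos: [0.534, 0.0086, 0.1001]
eef_rot: [-3.141, 0.0, 1.483]
force: [-0.3, -0.2, -0.5]
grip_width: 0.0003
grip_force: 0.0
```

Call:
carry_out:
  motion:
    - [[0,0,0.0035],0]
    - [[0,0,0.0035],0]

```text
time_s: 25.85
ee_pos: [0.5341, 0.0086, 0.0995]
eef_rot: [-3.142, -0.0, 1.483]
force: [-0.2, -0.2, 0.2]
grip_width: 0.0008
grip_force: 0.0
```

Call:
carry_out:
  motion:
    - [[0,0,0.0035],0]
    - [[0,0,0.0035],0]

```text
time_s: 26.05
ee_pos: [0.5341, 0.0086, 0.0988]
eef_rot: [-3.142, 0.0, 1.483]
force: [-0.6, 0.6, -0.1]
grip_width: 0.0005
grip_force: 0.0
```

Call:
carry_out:
  motion:
    - [[0,0,0.0035],0]
    - [[0,0,0.0035],0]

```text
time_s: 26.25
ee_pos: [0.5341, 0.0086, 0.0981]
eef_rot: [-3.141, 0.0, 1.483]
force: [1.1, -0.6, -0.1]
grip_width: 0.0006
grip_force: 0.0
```

Call:
carry_out:
  motion:
    - [[0,0,0.0025],0]
    - [[0,0,0.0025],0]

```text
time_s: 26.45
ee_pos: [0.5341, 0.0086, 0.0976]
eef_rot: [-3.142, 0.0, 1.483]
force: [0.5, -1.2, 0.4]
grip_width: 0.0006
grip_force: 0.0
```

Call:
carry_out:
  motion:
    - [[0,0,0.0025],0]
    - [[0,0,0.0025],0]

```text
time_s: 26.65
ee_pos: [0.5341, 0.0086, 0.0971]
eef_rot: [-3.141, 0.0, 1.483]
force: [0.8, -0.1, 0.4]
grip_width: 0.0007
grip_force: 0.0
```

Call:
carry_out:
  motion:
    - [[0,0,0.0025],0]
    - [[0,0,0.0025],0]

```text
time_s: 26.85
ee_pos: [0.5341, 0.0086, 0.0966]
eef_rot: [-3.142, 0.0, 1.483]
force: [-0.6, -0.3, 0.5]
grip_width: 0.0008
grip_force: 0.0
```

Call:
carry_out:
  motion:
    - [[0,0,0.0025],0]
    - [[0,0,0.0025],0]

```text
time_s: 27.05
ee_pos: [0.5341, 0.0086, 0.0963]
eef_rot: [3.141, 0.0, 1.483]
force: [-1.3, -0.7, 2.4]
grip_width: 0.0004
grip_force: 1.6
```

Contact. Adding push in small steps.

Call:
carry_out:
  motion:
    - [[0,0,0.0025],0]
    - [[0,0,0.0025],0]
    - [[0,0,0.0025],0]

```text
time_s: 27.35
ee_pos: [0.5343, 0.0086, 0.0963]
eef_rot: [3.141, 0.0, 1.483]
force: [-4.3, -0.2, 8.9]
grip_width: 0.0003
grip_force: 4.2
```

Call:
carry_out:
  motion:
    - [[0,0,0.0015],0]
    - [[0,0,0.0015],0]
    - [[0,0,0.0015],0]

```text
time_s: 27.65
ee_pos: [0.5344, 0.0086, 0.0963]
eef_rot: [3.14, 0.0, 1.483]
force: [-3.2, -1.0, 11.5]
grip_width: 0.0001
grip_force: 5.6
```

Call:
carry_out:
  motion:
    - [[0,0,0],0]
    - [[0,0,0],0]
    - [[0,0,0],0]
    - [[0,0,0],0]
    - [[0,0,0],0]
    - [[0,0,0],0]
    - [[0,0,0],0]
    - [[0,0,0],0]
    - [[0,0,0],0]
    - [[0,0,0],0]
    - [[0,0,0],0]
    - [[0,0,0],0]

```text
time_s: 28.85
ee_pos: [0.5344, 0.0086, 0.0963]
eef_rot: [3.141, -0.0, 1.483]
force: [-4.3, -0.4, 11.7]
grip_width: 0.0004
grip_force: 5.6
```

```bash
python3 - <<'E'
from h import *
look('w9')
F=[]
for _ in range(8):
    camera("top");F.append(ctrl.get_obs()["force"])
print(np.mean(F,0),np.std(F,0))
E
```

```text
28.85 [0.5343807  0.00856108 0.09631486] [ 3.14056087e+00 -1.26082834e-06  1.48263006e+00] [-4.26772444 -0.40413113 11.6864233 ]
vial [ 261  147   24   84 1591] [272.73412948 187.49151477]
bubble px [270.66896552 189.82758621] prof [557, 556, 555, 559, 555, 555, 556, 557, 557, 559, 554, 557, 556, 552, 555, 553, 551, 555, 553, 554, 551, 557, 553, 552, 551, 554, 576, 276, 228, 496, 561, 549, 550, 715, 741, 739, 741, 741, 741, 739, 741, 740, 740, 739, 740, 739, 739, 739, 739, 734, 734, 738, 626, 538, 555, 554, 290, 266, 443, 560, 552, 548, 551, 547, 549, 549, 545, 550, 549, 548, 547, 547, 549, 545, 549, 550, 547, 547, 548, 547, 546, 549, 545, 560]
[[0.5392 0.0743]
 [0.5346 0.0247]
 [0.5356 0.0498]] off mm (toward +y) 0.3532505665681876
[-3.94665424  0.04534962 11.29667149] [0.29701984 0.52424668 0.62997458]
```

View pics/w9.png

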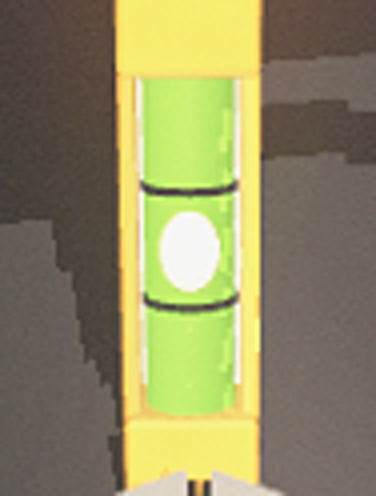

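The bubble is central, rows 33–52 between lines at 27.5 and 56.7. I trim the push from 11.3 N toward 9.8 N.

Call:
carry_out:
  motion:
    - [[0,0,-0.0005],0]
    - [[0,0,-0.0005],0]
    - [[0,0,-0.0005],0]
    - [[0,0,-0.0005],0]
    - [[0,0,-0.0005],0]
    - [[0,0,-0.0005],0]

```text
time_s: 29.9
ee_pos: [0.5344, 0.0086, 0.0963]
eef_rot: [3.141, 0.0, 1.483]
force: [-4.1, 0.3, 11.3]
grip_width: 0.0006
grip_force: 5.2
```

```bash
python3 - <<'E'
from h import *
F=[]
for _ in range(6):
    camera("wrist");F.append(ctrl.get_obs()["force"])
f=np.mean(F,0);print(f);look('w10')
if 8<f[2]<12: print(ctrl.hand_in())
E
```

```text
[-3.25279833 -0.19218007 10.06802672]
30.2 [0.53436041 0.00858283 0.09630821] [ 3.14063242e+00 -4.56557550e-06  1.48261813e+00] [-4.32620653 -0.01717986  9.50666036]
vial [ 262  147   23   84 1598] [272.81852315 187.28785982]
bubble px [272.47540984 190.4057377 ] prof [556, 558, 558, 555, 555, 556, 559, 554, 554, 557, 557, 552, 553, 554, 559, 556, 556, 552, 552, 555, 553, 553, 552, 551, 552, 557, 574, 289, 227, 496, 562, 552, 552, 717, 740, 739, 741, 741, 741, 739, 741, 740, 740, 739, 740, 739, 739, 739, 739, 736, 733, 739, 629, 539, 552, 550, 289, 273, 465, 559, 553, 551, 551, 545, 550, 550, 549, 548, 547, 548, 550, 548, 550, 550, 551, 551, 549, 550, 548, 548, 549, 545, 546, 560]
[[0.5394 0.0743]
 [0.5349 0.0246]
 [0.5366 0.0494]] off mm (toward +y) -0.054055907636407774
the job is handed in; nothing more can be done
None
```

I handed the job in at about 30 s: the level lies released across the middle of the plate, pointing at the foot, the bubble is centred between the lines, and the arm is still pressing it down with about 10 N.

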